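Push an empty tub through the waste station's sprung flap

ROBOT

A 6-joint arm with a two-finger parallel gripper is mounted at the origin on the work surface. World frame = base frame: x ahead of the robot, y to its left, z up, the work surface at z = 0. Lengths are in m, angles in degrees, forces in N, time in s.
With the tool pointing down it reaches from about 0.35 to 1 m from the base axis. Payload 7.1 kg.
Tool frame: the origin (TCP) lies midway between the tips of the shut fingers; the grasp point (between the pads) lies 19 mm behind it; z points along the fingers, y is the line along which they close (so a half turn about z gives the same grasp; the last joint's range is limited). The gripper opens to 85 mm and grips with 20 to 120 N. Pads are 22 mm wide; open, the fingers measure 114 mm over their backs; the gripper's body (76 mm by 85 mm) begins 54 mm behind the grasp point. The pads swing forward as they close: fully open they stand 13 mm farther back than shut.
Start: joints at [-65.203, 24.242, 93.386, -0, 62.372, -1.089], TCP at [0.273, -0.562, 0.231] pointing down, gripper open.
Joint ranges: [-172.04, 172.04], [-51.8, 120.97], [4.93, 147.93], [-75.15, 255.16], [6.16, 154.13], [-145.62, 145.62]. Speed limits (degrees/s): [136.94, 136.94, 172.46, 180, 180, 180].

INTERFACE

Orientations are given as [roll, pitch, yaw] about the fixed x, y, z axes, in that order (R = Rz(yaw) Ry(pitch) Rx(roll)).
In Python, from cell import robot gives the robot as it stands.
- The arm moves only by the shell command python3 -m handwheel 'ROWS' [FORCE]. ROWS is JSON, one flat list of numbers, 5 for each row, row after row: the closure in counts, from 0 (fully open) to 255 (shut), then the shift along the tool's x, y, z in mm, then the turn about the tool's z in degrees. In form: [hand, tx, ty, tz, yaw, hand, tx, ty, tz, yaw, ...]. A call has exactly 10 rows; each row shifts and turns the commanded pose from where the row before left it, along the tool's axes as they then stand; what a row does not reach is not made up. A row lasts 1/8 s, in which the tool goes at most 62.5 mm and 10.7 degrees, less where a joint would pass 70% of its speed; a pose out of reach is approached as far as the arm can. A call is refused whole if a number of a shift passes 62.5 or a number of a turn 10.7, either way. A call with a gripper value outside its range is refused whole. The fingers move at their own pace and stop on an object; FORCE is the grip in N (left out, the last holds). Time passes only in rows, so rows that do not move let the fingers close, or fill a call up. It gives the time, the measured TCP pose, the force, the opening and the grip force at its end, in the units of the state.
- robot.sense(): the state, without advancing time (a new reading comes with each control period).
- robot.camera(name): name is "scene" or "top"; returns (picture, depth): 420x560x3 uint8, red, green, blue; 420x560 float32, m along the optical axis (not along the pixel's ray), 0 where there is no reading.
- robot.camera_model(name): a dict with "K" (3x3 intrinsics, pixels), "world_to_cam" (4x4, takes a point from world to camera coordinates). Camera axes: x right, y down, z forward; pixel columns grow to the right and rows downward; lengths in m; the calibration is good to about 2 mm. A picture is of the moment at which its call begins. camera_model takes no time and is no camera call.
- robot.hand_in(): hands the job in; it is judged then, once.
The state is a dict: "time_s": time; "joint_positions": joint angles; "qvel": joint speeds; "joint_torque": joint torques, N m; "eef_pos": TCP position; "tcp_rot": TCP orientation; "ft_force": force on the tool from outside, world axes, zero at the start; "wrist_torque": the same for the moment, N m; "opening": finger opening in m; "grip_force": force on a finger pad.
Only numpy, scipy, OpenCV 4.12 (cv2) and the standard library are available. Lean on these libraries where they do the work, as an engineer would, in place of code of your own. Each camera call takes 0.05 s, during which the arm holds its last target. There are 200 camera calls.

TASK

Clear the empty ginger tub, the low one with a flat lid, off the waste station's deck: push the station's self-closing flap open with one finger and, while that finger keeps it open, push the tub along the deck and over the edge into the bin with the other finger. Only push the tub, without knocking it over on the deck, lifting it or carrying it, and do not shove the flap with it; leave the teacup, the soy bottle and the tea caddy standing where they are. Finish with the tub in the bin and the flap fallen shut.

Things in the scene. Friction and masses are not known exactly. Their poses are not given: they have to be found in the camera images.
- station: Waste station: fixed wooden bin with steel top, 345 mm long (x) by 280 wide (y), on the counter. x points from deck to opening, away from the robot within 21 degrees; z up. Origin: at counter height under the middle of the rim, where deck ends and opening begins. Flat deck 150 mm high, x = -160 to 0, flush with the rim; side rails 14 mm high at y = +-138, no front lip. Hollow bin below.
- rim (a point): Middle of the rim, on the deck's top surface (150 mm above the counter), axes as the station's. The opening runs from here to x = 132 mm, y = -115 to +115 mm, between thin side cheeks that rise with the flap to 42 mm above the deck.
- hinge_line (a point): Middle of the flap's hinge pin: 132 mm beyond the rim along the station's x, 42 mm above the deck. The pin runs along the station's y. Close behind it, 139 to 185 mm beyond the rim, a steel hood stands 46 mm above the deck.
- flap_edge (a point): Middle of the free edge of the flap, upper face; moves with the flap. When shut it lies just past the rim (3 mm) and about 6 mm above deck height. The flap is a grey plastic plate 134 mm long, 226 wide, 4 thick, covering the opening and sloping up at 16 degrees from this edge to its hinge.
- flap (a joint): Flap angle in rad: 0 shut, grows as the free edge swings down into the bin, 1.2 at its stop. Springs shut it when let go (0.7 N at the free edge starts it; near the hinge, wide open, about 6 N). A vertical finger sweeping along station +x, its tip a few mm above deck height, rides on the plate and pushes it down, the wider the nearer to the hinge.
- tub: The empty tub: white plastic with a press-fit lid, a round cylinder 58 mm in diameter and 36 mm high, 40 to 85 g, standing on the deck, its centre 60 to 100 mm before the rim, left or right of the middle by 40 to 70 mm. Origin: centre of its underside; z is its axis.
- tub_middle (a point): Centre of the tub's volume, 18 mm above its underside.
- teacup: Blue ceramic teacup, 62 mm in diameter, 62 mm high, open at the top, standing on the deck on the other side from the tub. To be left alone. Origin: centre of its underside.
- soy: Brown glass soy-sauce bottle, 52 mm in diameter, 130 mm high, standing on the counter at the station's left (+y). To be left alone. Origin: centre of its underside.
- tea_caddy: Wooden tea caddy, 60 mm in diameter, 66 mm high, standing on the counter at the station's right (-y). To be left alone. Origin: centre of its underside.

How it is judged (in metres and radians):
On the way, in this order (a step that is already met when the one before it is completed fails the run):
1. a finger has pushed the flap open while the tub still stands on the deck (value of joint flap above 0.08 rad and contact force between the fingers and flap above 0.1 N and x of tub in the frame of station below 0 m and height (world z) of tub above 0.145 m), for 0.05 s.
2. the tub goes over the rim while a finger holds the flap open (value of joint flap above 0.15 rad and contact force between the fingers and flap above 0.1 N and x of tub_middle in the frame of station above 0.008 m), for 0.05 s.
At the end, for the whole second after the job is handed in: The tub lies at rest inside the bin (its middle less than 90 mm above the counter, within the station's walls), the flap is shut (within 0.05 rad), and the teacup, soy bottle and tea caddy stand within 20 mm of where they were (height (world z) of tub_middle below 0.09 m and x of tub_middle in the frame of station between -0.16 and 0.185 m and y of tub_middle in the frame of station between -0.14 and 0.14 m and linear speed of tub below 0.05 m/s and value of joint flap below 0.05 rad and distance of each of teacup, soy, tea_caddy from where it was at the start of the episode below 0.02 m); the robot touches nothing.
It fails at once if the tub is lifted (more than 12 mm above the deck) (height (world z) of tub above 0.162 m).
It fails at once if the tub is carried out over the opening at deck height instead of tipping in off the rim (x of tub_middle in the frame of station above 0.045 m and height (world z) of tub_middle above 0.16 m).
It fails at once if the tub is knocked over on the deck (x of tub_middle in the frame of station below -0.02 m and height (world z) of tub above 0.14 m and angle between tub's own z axis and vertical above 0.5 rad).
It fails at once if the flap is shoved with the tub (x of tub_middle in the frame of station below 0 m and height (world z) of tub above 0.14 m and contact force between tub and flap above 1 N).
It fails at once if the teacup, bottle or caddy is knocked over or pushed away (angle between any of teacup, soy, tea_caddy's own z axis and vertical above 0.4 rad or distance of any of teacup, soy, tea_caddy from where it was at the start of the episode above 0.03 m).
It also fails if it takes over 42 s, if anything falls off the work surface, if the arm or the gripper's body presses on something with over 40 N, if the wrist force passes 120 N, or if a joint passes its speed limit or range.

## Working session

There is one attempt and no reset: what is moved stays moved. The work goes in short steps, Python scripts to look and compute and a shell command to move; the robot and the scene stay as the last step left them, time stands still between calls to the robot, and variables do not carry over. Pictures are saved under pics/ and viewed, at most 10 in all, crops included, and the job is handed in when it is done.

```bash
mkdir -p pics; ls
python3 - <<'E'
from cell import robot
import cv2,numpy as np
for n in("scene","top"):
    p,d=robot.camera(n); cv2.imwrite(f"pics/{n}0.png",p[:,:,::-1]); np.savez(f"{n}0.npz",p=p,d=d)
    m=robot.camera_model(n); print(n,np.round(m["K"],1).tolist(),np.round(m["world_to_cam"],3).tolist())
s=robot.sense();print(s)
E
```

```text
pics
scene [[498.3, 0.0, 276.0], [0.0, 498.3, 212.3], [0.0, 0.0, 1.0]] [[-0.684, 0.729, -0.007, 0.336], [0.436, 0.402, -0.805, -0.156], [-0.584, -0.554, -0.593, 1.513], [0.0, 0.0, 0.0, 1.0]]
top [[409.1, 0.0, 282.8], [0.0, 409.1, 217.5], [0.0, 0.0, 1.0]] [[0.022, -1.0, -0.003, 0.075], [-0.987, -0.021, -0.162, 0.555], [0.162, 0.007, -0.987, 0.907], [0.0, 0.0, 0.0, 1.0]]
{'time_s': 0.1, 'joint_positions': array([-6.52024696e+01,  2.42818582e+01,  9.34260989e+01, -1.88805809e-05,
        6.23716230e+01, -1.09047017e+00]), 'qvel': array([-0.00570619, -0.04347475, -0.03021886,  0.02341533, -0.05552822,
        0.0925641 ]), 'joint_torque': array([ 7.90827039e-05, -5.58422506e+01, -2.82445335e+01, -1.58287889e-04,
        2.94987898e-03, -3.34898679e-06]), 'eef_pos': array([ 0.27268599, -0.56184059,  0.23061029]), 'tcp_rot': array([-1.79920434e+02, -1.49778682e-03,  2.58880082e+01]), 'ft_force': array([ 0.25758729,  0.43032043, -0.19338912]), 'wrist_torque': array([ 9.55537767e-05,  2.45956348e-02, -3.25460302e-02]), 'grip_force': 0.0, 'opening': 0.08550658741750848}
```

View pics/scene0.png

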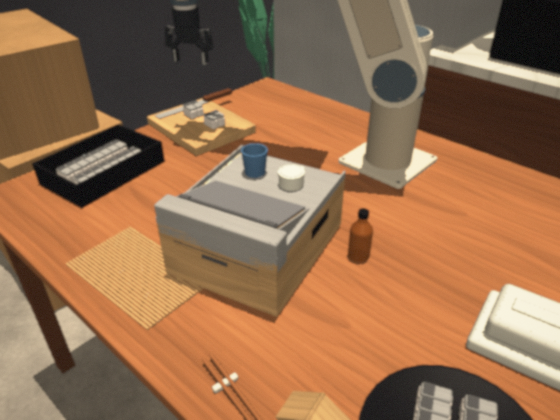

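View pics/top0.png

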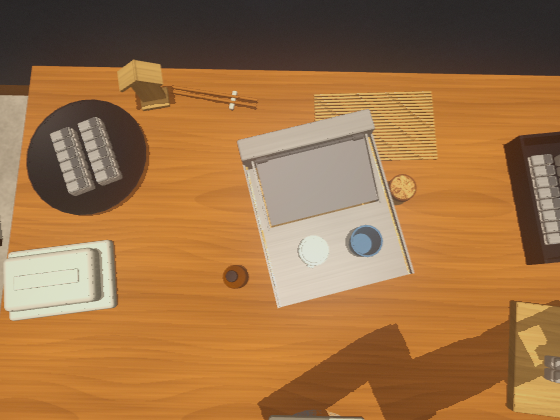

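The scene view shows the station with the cup (255,160), tub (291,178) and soy bottle (361,240). In the top view the tub lid is at (314,250), the cup at (365,240), the flap's free edge runs from (267,226) to (380,200), the deck front corners are (279,306) and (411,271), and the caddy is at (403,187).

```bash
cat > h.py <<'E'
import numpy as np,cv2
from cell import robot
def ray(n,uv):
    m=robot.camera_model(n);K=np.array(m["K"]);T=np.array(m["world_to_cam"]);R=T[:3,:3]
    return -R.T@T[:3,3], R.T@np.linalg.inv(K)@np.array([uv[0],uv[1],1.])
def onz(n,uv,z):
    c,d=ray(n,uv);return c+d*(z-c[2])/d[2]
def two(a,b):
    c1,d1=ray("scene",a);c2,d2=ray("top",b)
    s,_,_,_=np.linalg.lstsq(np.c_[d1,-d2],c2-c1,rcond=None);p,q=c1+s[0]*d1,c2+s[1]*d2
    return (p+q)/2,np.linalg.norm(p-q)
def proj(n,P):
    m=robot.camera_model(n);q=np.array(m["world_to_cam"])@np.r_[P,1];q=np.array(m["K"])@q[:3];return q[:2]/q[2]
def blob(mask,box):
    x0,y0,x1,y1=box;M=np.zeros(mask.shape,np.uint8);M[y0:y1,x0:x1]=mask[y0:y1,x0:x1]
    c=max(cv2.findContours(M,cv2.RETR_EXTERNAL,cv2.CHAIN_APPROX_NONE)[0],key=cv2.contourArea);return c
E
python3 - <<'E'
from h import *
P={n:np.load(n+"0.npz")["p"] for n in("scene","top")}
H={n:cv2.cvtColor(P[n],cv2.COLOR_RGB2HSV) for n in P}
for n,(u,v) in [("top",(314,250)),("top",(300,270)),("top",(320,190)),("top",(310,125)),("top",(290,285)),("scene",(291,171)),("scene",(291,183)),("scene",(240,200))]: print(n,u,v,H[n][v,u])
def lid(n,box):
    h=H[n].astype(int); m=((h[...,2]>195)&(h[...,1]<45)).astype(np.uint8)*255
    return blob(m,box)
for n,b in(("top",(290,228,335,272)),("scene",(270,160,312,195))):
    c=lid(n,b);print(n,"lid",cv2.boundingRect(c),cv2.contourArea(c),cv2.fitEllipse(c))
# flap in top: dark grey
h=H["top"].astype(int);v=h[...,2];s=h[...,1]
for nm,l in(("cross edge",[(v[r,325],s[r,325]) for r in range(195,250,3)]),): print(nm,l)
# deck pixel extents front corners and flap edges
for uv,z in(((279,306),.15),((411,271),.15),((267,226),.156),((380,200),.156),((240,143),.196),((372,112),.196)):
    print(uv,np.round(onz("top",uv,z),4))
E
python3 - <<'E'
import cv2
im=cv2.imread('pics/top0.png')[100:315,225:425];cv2.imwrite('pics/top0c.png',cv2.resize(im,None,fx=2.75,fy=2.75,interpolation=cv2.INTER_CUBIC))
E
```

```text
top 314 250 [ 39  15 226]
top 300 270 [ 18  34 219]
top 320 190 [ 16  32 173]
top 310 125 [ 16  41 195]
top 290 285 [ 17  33 217]
scene 291 171 [ 26  22 251]
scene 291 183 [ 22  49 168]
scene 240 200 [ 17  30 152]
top lid (290, 228, 45, 44) 1892.0 ((312.0, 249.5), (50.81801986694336, 52.1497688293457), 90.0)
scene lid (270, 160, 42, 35) 1248.5 ((288.8065185546875, 178.6737518310547), (35.626609802246094, 49.36195373535156), 103.51808166503906)
cross edge [(np.int64(172), np.int64(33)), (np.int64(172), np.int64(31)), (np.int64(172), np.int64(31)), (np.int64(172), np.int64(33)), (np.int64(172), np.int64(31)), (np.int64(172), np.int64(31)), (np.int64(158), np.int64(111)), (np.int64(204), np.int64(34)), (np.int64(205), np.int64(35)), (np.int64(208), np.int64(33)), (np.int64(205), np.int64(34)), (np.int64(206), np.int64(33)), (np.int64(209), np.int64(33)), (np.int64(210), np.int64(33)), (np.int64(213), np.int64(32)), (np.int64(214), np.int64(29)), (np.int64(226), np.int64(18)), (np.int64(225), np.int64(15)), (np.int64(225), np.int64(15))]
(279, 306) [0.3564 0.0902 0.15  ]
(411, 271) [ 0.4315 -0.1753  0.15  ]
(267, 226) [0.5165 0.1184 0.156 ]
(380, 200) [ 0.5757 -0.1137  0.156 ]
(240, 143) [0.6786 0.1758 0.196 ]
(372, 112) [ 0.7501 -0.0911  0.196 ]
```

View pics/top0c.png

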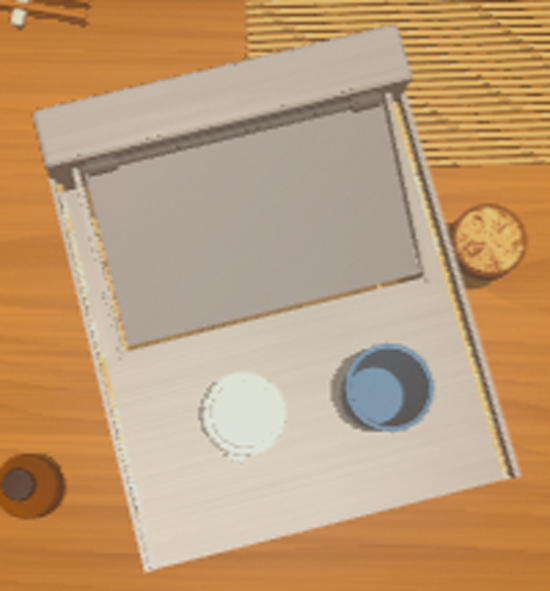

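Run:
```python
from h import *
P={n:np.load(n+"0.npz")["p"] for n in("scene","top")}
H={n:cv2.cvtColor(P[n],cv2.COLOR_RGB2HSV).astype(int) for n in P}
h=H["top"];s,v,hu=h[...,1],h[...,2],h[...,0]
c=blob(((s<25)&(v>215)).astype(np.uint8)*255,(285,225,345,280));et=cv2.fitEllipse(c);print(et)
hs=H["scene"];c=blob(((hs[...,1]<32)&(hs[...,2]>215)).astype(np.uint8)*255,(265,155,320,195));es=cv2.fitEllipse(c);print(es,cv2.boundingRect(c))
p,e=two(es[0],et[0]);print("lid",p,e,"ray@.186",onz("top",et[0],.186),onz("scene",es[0],.186))
# transitions per column
fe,de=[],[]
for u in range(275,375):
    r0=int(215-(u-320)*.23); # scan about flap edge
    col=v[r0-15:r0+15,u]; k=np.where(col>195)[0]
    if len(k): fe.append(onz("top",(u,r0-15+k[0]-1.5),.153))
for u in range(290,405):
    r0=int(306-(u-279)*.265); col=s[r0-15:r0+15,u];k=np.where(col>100)[0]
    if len(k): de.append(onz("top",(u,r0-15+k[0]-.5),.15))
for nm,q in(("flap",fe),("deck",de)):
    q=np.array(q)[:,:2]; l=cv2.fitLine(q.astype(np.float32),cv2.DIST_HUBER,0,1e-4,1e-4).ravel();print(nm,len(q),l, "yaw",np.degrees(np.arctan2(-l[0]*np.sign(-l[1]),abs(l[1])))*-1)
for a in((278.8,307),(412.5,273)): print(onz("top",a,.15))
c=blob(((hu>95)&(hu<125)&(s>80)).astype(np.uint8)*255,(340,215,390,265));e=cv2.fitEllipse(c);print("cup",e,onz("top",e[0],.205))
```

```text
((313.94073486328125, 250.30552673339844), (27.644208908081055, 30.747833251953125), 179.5188446044922)
((291.0663757324219, 170.7324981689453), (11.536989212036133, 24.465187072753906), 89.70079803466797) (278, 165, 26, 13)
lid [0.46593902 0.02432995 0.18608795] 0.0007421571259566788 ray@.186 [0.46617495 0.02402859 0.186     ] [0.46565516 0.02457044 0.186     ]
flap 100 [ 0.2648124  -0.9643      0.54317254  0.01112312] yaw 15.355804
deck 115 [ 0.26492462 -0.9642691   0.3899494  -0.04002985] yaw 15.362473
[0.354422 0.090601 0.15    ]
[ 0.42754704 -0.17818938  0.15      ]Traceback (most recent call last):
  File "<stdin>", line 20, in <module>
  File "h.py", line 16, in blob
    c=max(cv2.findContours(M,cv2.RETR_EXTERNAL,cv2.CHAIN_APPROX_NONE)[0],key=cv2.contourArea);return c
ValueError: max() iterable argument is empty
```

The lid stands at 0.186, so the tub is 36 mm high. The station yaw is 15.36°, and in station coordinates the tub is at about (-69, +46) mm. I'll turn the tool so its y lies along station x, which lets the fingers straddle the tub lengthwise with the leading finger pushing the flap and the trailing one pushing the tub.

```bash
python3 -m handwheel '[0,0,0,-5,-10, 0,0,0,-5,-10, 0,0,0,-5,-10, 0,0,0,-5,-10, 0,0,0,-5,-10, 0,0,0,-5,-10, 0,0,0,-5,-10, 0,0,0,-5,-9.5, 0,0,0,0,0, 0,0,0,0,0]' && python3 -m handwheel '[0,40,27,0,0, 0,40,27,0,0, 0,40,27,0,0, 0,40,27,0,0, 0,40,27,0,0, 0,40,27,0,0, 0,40,27,0,0, 0,40,27,0,0, 0,40,27,0,0, 0,0,0,0,0]'
cat > st.py <<'E'
from h import *
X=np.array([.9643,.2648]);Y=np.array([-.2648,.9643])
def stn(p): return np.array([p[0]*X[0]+p[1]*X[1]-.5247, p[0]*Y[0]+p[1]*Y[1]+.1458])
def wrl(x,y,z): 
    q=X*(x+.5247)+Y*(y-.1458);return np.array([q[0],q[1],z])
E
python3 - <<'E'
from st import *
s=robot.sense();print(stn(s["eef_pos"]),s["eef_pos"],s["tcp_rot"],s["ft_force"])
print("tub",stn([.4659,.0243]),"cup",stn(onz("top",(366.8,241.1),.212)))
E
```

```text
time_s: 1.35
eef_pos: [0.2728, -0.562, 0.2709]
tcp_rot: [-180.0, -0.0, 105.2]
ft_force: [-0.4, -0.5, 0.7]
opening: 0.0854
grip_force: 0.0
time_s: 2.6
eef_pos: [0.4121, -0.1482, 0.2712]
tcp_rot: [180.0, -0.0, 105.5]
ft_force: [-0.2, -0.0, -0.2]
opening: 0.0852
grip_force: 0.0
[-0.1665481  -0.10625184] [ 0.41211187 -0.14821593  0.27118771] [ 1.79998635e+02 -2.79524994e-02  1.05505456e+02] [-0.18379634 -0.04045807 -0.16186627]
tub [-0.06899799  0.04586217] cup [-0.07802885 -0.05378147]
```

```bash
python3 -m handwheel '[0,38,24.5,0,0, 0,38,24.5,0,0, 0,38,24.5,0,0, 0,38,24,0,0, 0,0,0,0,0, 0,0,0,15,0, 0,0,0,15,0, 0,0,0,15,0, 0,0,0,15,0, 0,0,0,0,0]'
python3 - <<'E'
from st import *
s=robot.sense();print(stn(s["eef_pos"]),s["eef_pos"],s["ft_force"])
for n in("scene","top"):
    p,d=robot.camera(n); np.savez(n+"1.npz",p=p,d=d)
    c=[int(v) for v in proj(n,wrl(-.05,.04,.19))]
    im=p[max(c[1]-75,0):c[1]+75,max(c[0]-65,0):c[0]+65,::-1]; cv2.imwrite(f"{n}1.png",cv2.resize(im,(390,450),interpolation=cv2.INTER_CUBIC))
cv2.imwrite("pics/c1.png",np.hstack([cv2.imread("scene1.png"),cv2.imread("top1.png")]))
E
```

```text
time_s: 3.85
eef_pos: [0.4643, 0.0214, 0.2098]
tcp_rot: [-179.8, -0.0, 105.4]
ft_force: [0.3, 0.0, 0.1]
opening: 0.0855
grip_force: 0.0
[-0.07126776  0.04352664] [0.4643297  0.02144679 0.20980894] [0.31953673 0.00255665 0.10764572]
```

View pics/c1.png

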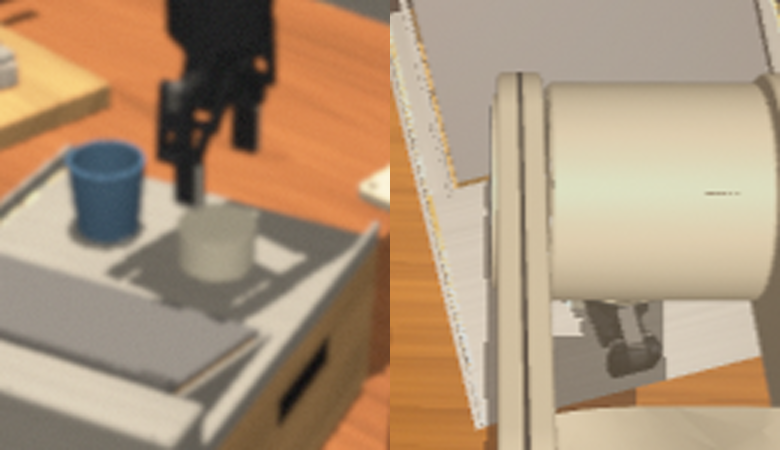

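The scene crop shows the front finger tip at crop (190,202), in front of and above the tub, with the rear finger behind it. The arm hides the tub in the top crop. I'll descend straight over the tub.

```bash
python3 -m handwheel '[0,2,2,0,0, 0,0,0,0,0, 0,0,0,10,0, 0,0,0,10,0, 0,0,0,10,0, 0,0,0,10,0, 0,0,0,10,0, 0,0,0,7,0, 0,0,0,0,0, 0,0,0,0,0]'
python3 - <<'E'
from st import *
s=robot.sense();print(stn(s["eef_pos"]),s["eef_pos"],s["ft_force"])
p,d=robot.camera("scene")
c=[int(v) for v in proj("scene",wrl(-.04,.04,.19))]
im=p[c[1]-50:c[1]+50,c[0]-65:c[0]+65,::-1].copy();im=cv2.resize(im,None,fx=6,fy=6,interpolation=cv2.INTER_CUBIC)
z=s["eef_pos"][2]+.013;x,y=stn(s["eef_pos"])
for sx in(.0427,.057):
  for sy in(-.011,.011):
    q=(proj("scene",wrl(x+sx,y+sy,z))-np.array(c)+[65,50])*6; cv2.circle(im,tuple(int(v) for v in q),3,(0,0,255),-1)
cv2.imwrite("pics/c2.png",im)
E
```

```text
time_s: 5.2
eef_pos: [0.4669, 0.0242, 0.1545]
tcp_rot: [180.0, 0.0, 105.4]
ft_force: [-0.3, -0.7, 0.1]
opening: 0.0855
grip_force: 0.0
[-0.06803024  0.04546799] [0.46693758 0.02417615 0.15449724] [-0.34540119 -0.66649583  0.12996441]
```

View pics/c2.png

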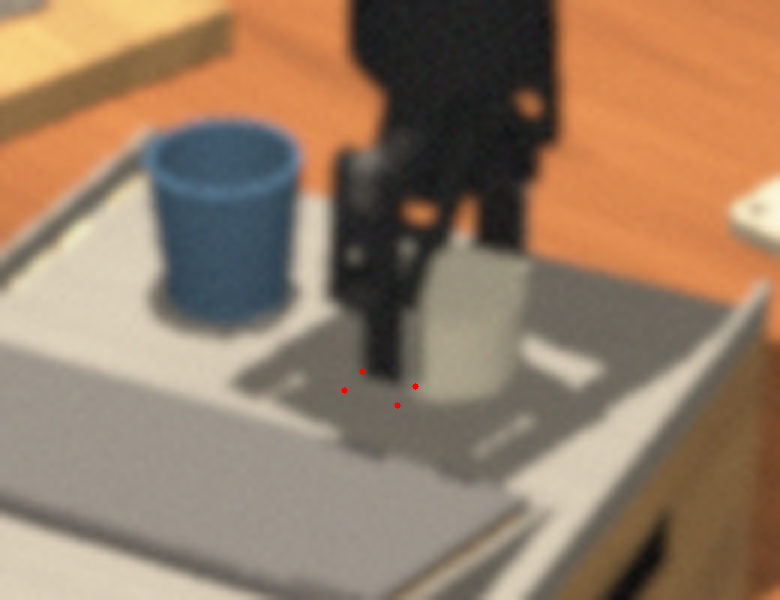

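The tip matches the predicted height, and the fingers straddle the tub in front of the flap. I'll descend the last 10 mm and begin the push.

```bash
python3 -m handwheel '[0,0,0,5,0, 0,0,0,5,0, 0,0,0,0,0, 0,0,5,0,0, 0,0,5,0,0, 0,0,5,0,0, 0,0,5,0,0, 0,0,5,0,0, 0,0,5,0,0, 0,0,5,0,0]' && python3 -c "
from st import *
s=robot.sense();print(stn(s['eef_pos']),s['ft_force'])"
```

```text
time_s: 6.5
eef_pos: [0.5006, 0.0335, 0.1443]
tcp_rot: [-180.0, -0.0, 105.4]
ft_force: [-1.6, -0.5, 1.4]
opening: 0.085
grip_force: 0.9
[-0.03308527  0.0455652 ] [-1.61426658 -0.50626838  1.35883975]
```

```bash
python3 -m handwheel '[0,0,5,0,0, 0,0,5,0,0, 0,0,5,0,0, 0,0,5,0,0, 0,0,5,0,0, 0,0,5,0,0, 0,0,4,0,0, 0,0,0,0,0, 0,0,0,0,0, 0,0,0,0,0]'
python3 - <<'E'
from st import *
s=robot.sense();print(stn(s['eef_pos']),s['ft_force'])
p,d=robot.camera("scene")
c=[int(v) for v in proj("scene",wrl(-.01,.04,.17))]
cv2.imwrite("pics/c3.png",cv2.resize(p[c[1]-50:c[1]+50,c[0]-65:c[0]+65,::-1],None,fx=6,fy=6,interpolation=cv2.INTER_CUBIC))
E
```

```text
time_s: 7.75
eef_pos: [0.5337, 0.0425, 0.1445]
tcp_rot: [179.9, 0.0, 105.4]
ft_force: [1.0, -0.6, 0.4]
opening: 0.0852
grip_force: 0.6
[0.00119362 0.04551103] [ 1.03279644 -0.57864333  0.38325729]
```

View pics/c3.png

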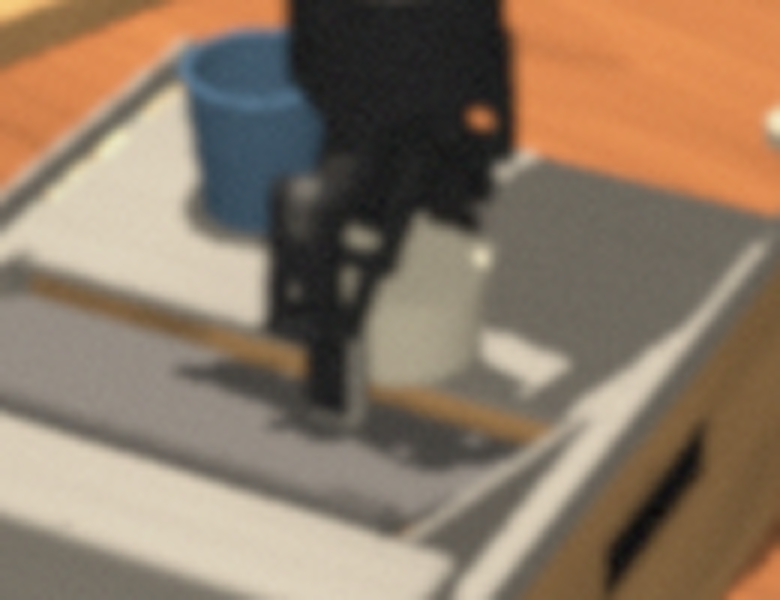

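The flap is held open (gap visible past the rim), and the tub stands at the rim behind the front finger. I'll push on over the rim.

```bash
python3 -m handwheel '[0,0,4,0,0, 0,0,4,0,0, 0,0,4,0,0, 0,0,4,0,0, 0,0,4,0,0, 0,0,4,0,0, 0,0,4,0,0, 0,0,4,0,0, 0,0,0,0,0, 0,0,0,0,0]'
python3 - <<'E'
from st import *
s=robot.sense();print(stn(s['eef_pos']),s['ft_force'])
p,d=robot.camera("scene")
c=[int(v) for v in proj("scene",wrl(.01,.04,.17))]
cv2.imwrite("pics/c4.png",cv2.resize(p[c[1]-50:c[1]+50,c[0]-65:c[0]+65,::-1],None,fx=6,fy=6,interpolation=cv2.INTER_CUBIC))
E
```

```text
time_s: 9.05
eef_pos: [0.5646, 0.0511, 0.1445]
tcp_rot: [179.9, 0.0, 105.4]
ft_force: [0.1, 0.7, 1.4]
opening: 0.0852
grip_force: 0.3
[0.03329309 0.04553382] [0.07835137 0.66720896 1.37795053]
```

View pics/c4.png

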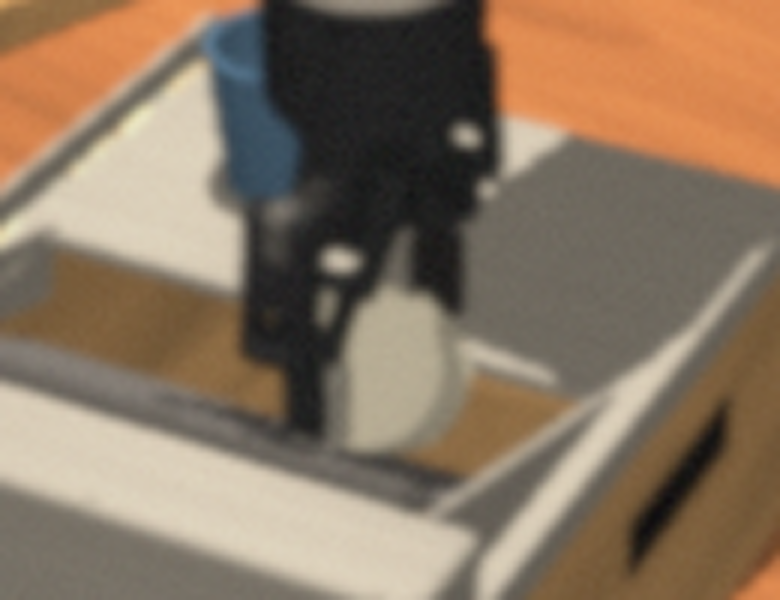

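The tub has tipped over the rim and is leaning on the flap. I'll push on to open the flap wider.

```bash
python3 -m handwheel '[0,0,4,0,0, 0,0,4,0,0, 0,0,4,0,0, 0,0,4,0,0, 0,0,4,0,0, 0,0,4,0,0, 0,0,3,0,0, 0,0,0,0,0, 0,0,0,0,0, 0,0,0,0,0]'
python3 - <<'E'
from st import *
s=robot.sense();print(stn(s['eef_pos']),s['ft_force'])
p,d=robot.camera("scene")
c=[int(v) for v in proj("scene",wrl(.02,.04,.17))]
cv2.imwrite("pics/c5.png",cv2.resize(p[c[1]-50:c[1]+50,c[0]-65:c[0]+65,::-1],None,fx=6,fy=6,interpolation=cv2.INTER_CUBIC))
E
```

```text
time_s: 10.35
eef_pos: [0.5887, 0.058, 0.1436]
tcp_rot: [-179.8, -0.0, 105.4]
ft_force: [-5.8, -2.2, 0.7]
opening: 0.0851
grip_force: 2.8
[0.05828356 0.04581137] [-5.84400253 -2.22339754  0.65707878]
```

View pics/c5.png

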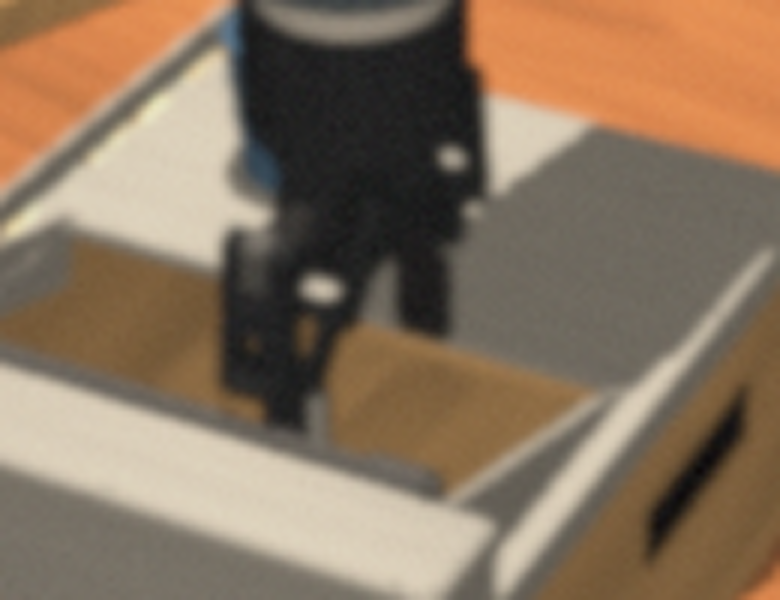

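The tub has dropped out of sight into the bin. I'll back off and rise clear.

```bash
python3 -m handwheel '[0,0,-10,0,0, 0,0,-10,0,0, 0,0,-10,0,0, 0,0,-10,0,0, 0,0,-10,0,0, 0,0,-10,0,0, 0,0,-10,-10,0, 0,0,0,-30,0, 0,0,0,-30,0, 0,0,0,-30,0]' && python3 -m handwheel '[0,0,-20,-20,0, 0,0,-30,0,0, 0,0,-30,0,0, 0,-30,-20,0,0, 0,-40,0,0,0, 0,-40,0,0,0, 0,-40,0,0,0, 0,-40,0,0,0, 0,-40,0,0,0, 0,0,0,0,0]' && python3 -m handwheel '[0,0,-10,0,0, 0,0,-10,0,0, 0,-40,0,0,0, 0,-40,0,0,0, 0,-40,0,0,0, 0,-40,0,0,0, 0,0,0,0,0, 0,0,0,0,0, 0,0,0,0,0, 0,0,0,0,0]'
python3 - <<'E'
from st import *
s=robot.sense();print(stn(s['eef_pos']),s['ft_force'])
p,d=robot.camera("scene");q,_=robot.camera("top")
cv2.imwrite("pics/c6.png",np.hstack([p[100:400,100:400,::-1],q[60:360,180:480,::-1]]))
E
```

```text
time_s: 11.65
eef_pos: [0.522, 0.0395, 0.2456]
tcp_rot: [-180.0, -0.0, 105.4]
ft_force: [0.3, 0.2, -0.5]
opening: 0.0853
grip_force: 0.0
time_s: 12.9
eef_pos: [0.4873, -0.2107, 0.2646]
tcp_rot: [180.0, 0.0, 105.2]
ft_force: [0.2, 0.1, 0.3]
opening: 0.0857
grip_force: 0.0
time_s: 14.15
eef_pos: [0.5103, -0.3673, 0.2646]
tcp_rot: [180.0, -0.0, 105.4]
ft_force: [-0.7, -0.3, 0.2]
opening: 0.0851
grip_force: 0.0
[-0.12985052 -0.34355073] [-0.6685803  -0.34804825  0.17800819]
```

View pics/c6.png

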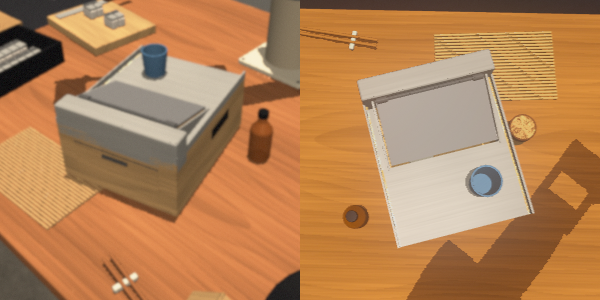

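The flap is shut, the tub is off the deck, and the cup (top crop 485,181), bottle (355,216) and caddy (522,127) haven't moved.

```bash
python3 -c "
from cell import robot
print(robot.hand_in())"
```

```text
the job is handed in; nothing more can be done
None
```

I pushed the tub over the rim into the bin with the flap held open, the flap fell shut, and the teacup, soy bottle and caddy look unmoved; the job is handed in at about 14 s, no verdict returned.

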